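# Close the food-bank jar with the lid that fits

## Task

On the sorting table, find which of the three loose twist lids fits the open white storage jar and close the jar with it: set it on the neck with its grip bar roughly crosswise to the jar's two ears so that it drops right down onto the rim, then twist it clockwise (seen from above) until it comes up against its stop, with the bar lined up with the ears. Let go, and leave the two other lids where they lie.

Things in the scene. Friction and masses are not known exactly. Their poses are not given: they have to be found in the camera images.
- jar: open white plastic jar, fixed upright in a 110 mm square wooden cradle; cannot move or turn. Origin: centre of the cradle's underside, z up. Body 92 mm across, rim 120 mm above the origin. Two ears stick out along +x and -x (22 mm wide, to 69 mm from the axis, 70 mm up): the locked direction. A half turn leaves jar and lids the same. Lid home: its origin 102 mm above this one.
- jar_mouth (a point): centre of the jar's rim, axes as the jar. Neck 59 mm across, 69 over two ledges 6 to 11 mm below the rim, above the ears. The fitting lid drops on when its bar is 45 to 120 degrees (best 80) anticlockwise of the ears, seen from above; turned clockwise, easily, no spring, its lugs go under the ledges to a stop 3 degrees past the ears. Put on along the ears it rests 12 mm too high.
- lid_medium: the lid that fits: grey plastic, 80 mm across, skirt down on the table. Origin: centre of its underside, z up. Skirt 22 mm tall, top plate's underside 18 mm up. On top a straight grip bar along x: 62 long, 14 wide, from 22 to 51 mm above the origin, pinched across from above. Under its ends two inward lugs, 5 mm tall, at the skirt's foot. About 2 mm play on the neck each way. 40 to 85 g.
- lid_small: lid of the same pattern, 58 mm across, bar 44 mm long; too small to go over the neck. Origin: centre of its underside, bar along x.
- lid_large: lid of the same pattern, 108 mm across, bar 84 mm long; too wide, its lugs pass the ledges without catching. Origin: centre of its underside, bar along x.

How it is judged:
By the outcome, as a careful person would: the job done as asked, in the order asked, and still so for the second after the job is handed in, with the robot touching nothing.
It also fails if it takes over 43 s, if anything falls off the work surface, if the arm or the gripper's body presses on something with over 40 N, if the wrist force passes 120 N, or if a joint passes its speed limit or range.

## Robot

A 6-joint arm with a two-finger parallel gripper is mounted at the origin on the work surface. World frame = base frame: x ahead of the robot, y to its left, z up, the work surface at z = 0. Lengths are in m, angles in degrees, forces in N, time in s.
With the tool pointing down it reaches from about 0.25 to 0.725 m from the base axis. Payload 9.7 kg.
Tool frame: the origin (TCP) lies at the very end of the fingers, on their centre line; the grasp point (between the pads) lies 19 mm behind it; y points along the fingers, x is the direction in which the jaws open and shut, and the axes are right-handed (so a half turn about y gives the same grasp; the last joint's range is limited). The gripper opens to 85 mm and grips with 20 to 120 N. Pads are 22 mm wide; open, the fingers measure 114 mm over their backs; the gripper's body (76 mm by 85 mm) begins 54 mm behind the grasp point. The pads swing forward as they close: fully open they stand 13 mm farther back than shut.
Start: joints at [-70.588, 4.979, 10.078, 95.1, 0, 90], TCP at [0.183, -0.519, 0.231] pointing down, gripper open.
Joint ranges: [-179.16, 179.16], [-48.56, 103.87], [-65.8, 70.77], [-126.05, 130.52], [-82.76, 87.17], [-180, 180]. Speed limits (degrees/s): [127.2, 127.2, 147.25, 180, 180, 180].

## Interface

Orientations are given as [roll, pitch, yaw] about the fixed x, y, z axes, in that order (R = Rz(yaw) Ry(pitch) Rx(roll)).
In Python, from workcell import bot gives the robot as it stands.
- The arm moves only by the shell command python3 -m jog 'ROWS' [FORCE]. ROWS is JSON, a list of rows, each a list of 7 numbers: the closure, from 0 (fully open) to 1 (shut), then the shift along the world's x, y, z in units of 25 mm (1.0 is 25 mm), then the turn, a rotation vector about the world's x, y, z in units of 5 degrees (1.0 is 5 degrees). A call has 1 to 5 rows; each row is the pose to reach, as a shift and turn from the pose commanded when the call began; what a row does not reach only later rows make up. A row lasts 1/10 s, in which the tool goes at most 50 mm and 8.59 degrees, less where a joint would pass 70% of its speed; a pose out of reach is approached as far as the arm can. A call with a gripper value outside its range is refused whole. The fingers move at their own pace and stop on an object; FORCE is the grip in N (left out, the last holds). Time passes only in rows, so rows that repeat a pose let the fingers close. It gives the time, the measured TCP pose, the force and the opening at its end, in the units of the state.
- bot.get_obs(): the state, without advancing time (a new reading comes with each control period).
- bot.camera(name): name is "side" or "top"; returns (picture, depth): 400x640x3 uint8, red, green, blue; 400x640 float32, m along the optical axis (not along the pixel's ray), 0 where there is no reading.
- bot.camera_model(name): a dict with "fx", "fy", "cx", "cy" (pixels), "rvec" (rotation vector, rad) and "tvec" (3), from world to camera coordinates, as OpenCV has them. Camera axes: x right, y down, z forward; pixel columns grow to the right and rows downward; lengths in m; the calibration is good to about 2 mm. A picture is of the moment at which its call begins. camera_model takes no time and is no camera call.
- bot.job_done(): hands the job in, once; it reports no verdict.
Trained networks look in the newest picture that a camera, given by its name, has taken for a name from the list of things; names that differ only in an ending like _2 or _b are one class to them, and where a whole thing is asked for, a point or a joint stands for the part that bears it (a point fixed in the world has none). Each returns a list of dicts, best first, with "conf" (0 to 1); they miss things now and then, are a little off and sometimes report something else, mostly with a low value. They report only what shows in the picture. A call takes as long as a camera call.
- bot.regions_of(camera, label): "pixels" (400x640 bool, what is visible of it) and "point" ([row, column] in pixels, amid what is visible of it).
The state is a dict: "time": time; "q": joint angles; "qd": joint speeds; "joint_efforts": joint torques, N m; "ee_pos": TCP position; "tcp_rot": TCP orientation; "wrist_force": force on the tool from outside, world axes, zero at the start; "torque": the same for the moment, N m; "opening": finger opening in m.
Only numpy, scipy, OpenCV 4.12 (cv2) and the standard library are available. Lean on these libraries where they do the work, as an engineer would, in place of code of your own. Each camera call takes 0.05 s, during which the arm holds its last target. There are 200 camera calls.

## Working session

There is one attempt and no reset: what is moved stays moved. The work goes in short steps, Python scripts to look and compute and a shell command to move; the robot and the scene stay as the last step left them, time stands still between calls to the robot, and variables do not carry over. Pictures are saved under pics/ and viewed, about 8 in all and at most 12, crops included, and the job is handed in when it is done.

```bash
mkdir -p pics; cat > h.py <<'E'
import numpy as np, cv2
from workcell import bot
def cloud(cam,depth):
    m=bot.camera_model(cam); R=cv2.Rodrigues(np.array(m["rvec"],float))[0]; t=np.array(m["tvec"],float).ravel()
    v,u=np.mgrid[0:400,0:640]
    P=np.stack([(u-m["cx"])/m["fx"]*depth,(v-m["cy"])/m["fy"]*depth,depth],-1)
    W=(P-t)@R; W[depth<=0]=np.nan
    return W
E
python3 - <<'E'
from h import *
o=bot.get_obs();print({k:np.round(o[k],3) for k in("time","q","ee_pos","tcp_rot","opening")})
ims=[]
for c in("top","side"):
    im,d=bot.camera(c);ims.append(im);W=cloud(c,d)
    for l in("jar","lid_medium","lid_small","lid_large"):
        for r in bot.regions_of(c,l)[:3]:
            p=W[r["pixels"]];p=p[~np.isnan(p[:,0])]
            if len(p)==0: continue
            print(c,l,round(r["conf"],2),r["point"],len(p),"med",np.median(p,0).round(3),"lo",np.percentile(p,2,axis=0).round(3),"hi",np.percentile(p,98,axis=0).round(3))
    cv2.imwrite(f"pics/{c}0.png",im[:,:,::-1])
    np.savez(f"{c}0.npz",d=d,im=im)
E
```

```text
{'time': np.float64(0.0), 'q': array([-7.0588e+01,  5.0120e+00,  1.0034e+01,  9.5100e+01,  1.0000e-03,
        9.0000e+01]), 'ee_pos': array([ 0.183, -0.519,  0.231]), 'tcp_rot': array([-8.9999e+01,  7.8000e-02, -7.0588e+01]), 'opening': np.float64(0.086)}
top jar 0.8 [195.5, 428.0] 2404 med [ 0.579 -0.245  0.067] lo [ 0.521 -0.306  0.008] hi [ 0.641 -0.2    0.122]
top jar 0.65 [248.7, 315.8] 1636 med [ 0.472 -0.     0.023] lo [ 0.423 -0.046  0.018] hi [0.519 0.048 0.054]
top lid_medium 0.89 [172.2, 302.8] 880 med [0.644 0.035 0.024] lo [ 0.611 -0.001  0.018] hi [0.682 0.072 0.055]
top lid_small 0.62 [233.8, 208.5] 546 med [0.497 0.262 0.024] lo [0.469 0.238 0.002] hi [0.523 0.294 0.054]
top lid_large 0.64 [249.2, 316.4] 1688 med [0.472 0.001 0.023] lo [ 0.423 -0.048  0.018] hi [0.521 0.049 0.054]
side jar 0.79 [328.1, 379.4] 4737 med [ 0.571 -0.283  0.069] lo [ 0.52  -0.316  0.008] hi [ 0.637 -0.217  0.12 ]
side lid_medium 0.69 [211.1, 360.0] 1048 med [0.641 0.023 0.022] lo [ 0.608 -0.005  0.   ] hi [0.682 0.072 0.052]
side lid_small 0.58 [156.1, 270.0] 486 med [0.497 0.254 0.022] lo [0.47  0.237 0.002] hi [0.523 0.279 0.052]
side lid_large 0.7 [241.9, 281.2] 1970 med [ 0.47  -0.011  0.022] lo [ 0.422 -0.054  0.002] hi [0.521 0.05  0.052]
```

```bash
python3 - <<'E'
from h import *
for c in("top","side"):
    z=np.load(f"{c}0.npz");W=cloud(c,z["d"])
    def sel(cx,cy,r,lo,hi):
        m=(np.hypot(W[...,0]-cx,W[...,1]-cy)<r)&(W[...,2]>lo)&(W[...,2]<hi);return W[m]
    def fit(n,p):
        r=cv2.minAreaRect((p[:,:2]*1000).astype(np.float32));q=(p-p.mean(0))[:,:2];w,v=np.linalg.eigh(q.T@q)
        print(c,n,len(p),"rect",np.round(r[0],1),np.round(r[1],1),"pca",round(np.degrees(np.arctan2(v[1,1],v[0,1]))%180,1),"mean",p.mean(0).round(4))
    fit("medbar",sel(.645,.035,.06,.045,.06)); fit("medplate",sel(.645,.035,.06,.015,.03))
    fit("jar rim",sel(.579,-.252,.09,.114,.13)); fit("ears",sel(.579,-.252,.09,.055,.085)); fit("cradle",sel(.579,-.252,.1,.003,.05))
    # rim circle fit
    p=sel(.579,-.252,.06,.116,.126);A=np.c_[2*p[:,:2],np.ones(len(p))];s=np.linalg.lstsq(A,(p[:,:2]**2).sum(1),rcond=None)[0];print("rim circ",s[:2].round(4),np.sqrt(s[2]+s[:2]@s[:2]))
    im=z["im"][:,:,::-1]
    if c=="top": crop=im[130:290,170:490]
    else: crop=im[120:400,220:480]
    cv2.imwrite(f"pics/{c}crop.png",cv2.resize(crop,None,fx=2.0,fy=2.0,interpolation=cv2.INTER_CUBIC))
E
```

```text
top medbar 165 rect [645.5  35.8] [61.4 15. ] pca 66.9 mean [0.6454 0.0359 0.0517]
top medplate 719 rect [645.7  36.4] [79.4 78.8] pca 163.9 mean [0.6445 0.0357 0.023 ]
top jar rim 216 rect [ 580.7 -257.7] [65.6 58.5] pca 5.7 mean [ 0.5801 -0.2576  0.1192]
top ears 461 rect [ 581.1 -257.3] [ 91.3 119.7] pca 16.6 mean [ 0.5753 -0.2488  0.0777]
top cradle 1668 rect [ 577.7 -253.1] [197.3 194.5] pca 108.2 mean [ 0.5775 -0.2479  0.0136]
rim circ [ 0.5812 -0.2571] 0.028018576885464504
side medbar 140 rect [646.1  34.1] [62.  13.7] pca 66.9 mean [0.6451 0.0318 0.0504]
side medplate 690 rect [645.7  34.1] [82.  79.7] pca 157.0 mean [0.6443 0.0303 0.0218]
side jar rim 391 rect [ 581.3 -258.8] [69.2 58.1] pca 33.7 mean [ 0.5804 -0.2594  0.1184]
side ears 1173 rect [ 580.7 -259.5] [ 91.3 120.9] pca 19.7 mean [ 0.5711 -0.2736  0.0738]
side cradle 2025 rect [ 563.1 -264. ] [150.5 197.5] pca 156.6 mean [ 0.5722 -0.2816  0.0208]
rim circ [ 0.5811 -0.2588] 0.02749984428822266
```

View pics/topcrop.png

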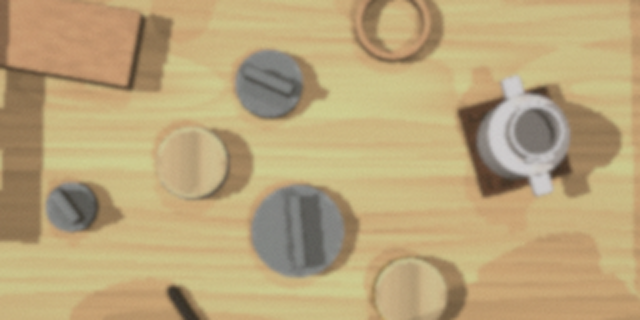

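View pics/sidecrop.png

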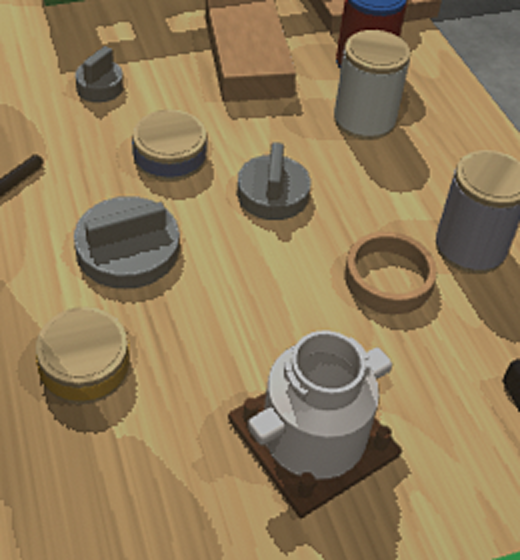

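The top crop shows the medium lid at about (269,84), the large one at (298,230) and the small one at (72,207). The jar is at (525,135), with ears running from (513,85) to (541,185). The side crop shows the same layout, and the medium lid's bar is free on both sides.

```bash
python3 - <<'E'
from h import *
for c in("top","side"):
    z=np.load(f"{c}0.npz");W=cloud(c,z["d"])
    d=W[...,:2]-[.581,-.258];r=np.hypot(d[...,0],d[...,1])
    k=(r>.05)&(r<.075)&(W[...,2]>.064)&(W[...,2]<.076)
    a=d[k];s=a[:,0]>0
    m1,m2=a[s].mean(0),a[~s].mean(0);e=m1-m2
    print(c,s.sum(),(~s).sum(),m1,m2,np.median(W[k][:,2]),np.degrees(np.arctan2(e[1],e[0])))
E
python3 -m jog '[[0,1.23,1.48,0,0,0,0.63],[0,2.46,2.96,0,0,0,1.26],[0,3.69,4.44,0,0,0,1.89],[0,4.92,5.92,0,0,0,2.52],[0,6.15,7.4,0,0,0,3.15]]' 60
python3 -m jog '[[0,1.23,1.48,0,0,0,0.63],[0,2.46,2.96,0,0,0,1.26],[0,3.69,4.44,0,0,0,1.89],[0,4.92,5.92,0,0,0,2.52],[0,6.15,7.4,0,0,0,3.15]]'
python3 -m jog '[[0,1.23,1.48,0,0,0,0.63],[0,2.46,2.96,0,0,0,1.26],[0,3.69,4.44,0,0,0,1.89],[0,4.92,5.92,0,0,0,2.52],[0,6.2,7.36,0,0,0,3.2]]'
python3 -m jog '[[0,0,0,-1,0,0,0],[0,0,0,-2,0,0,0],[0,0,0,-3,0,0,0],[0,0,0,-4,0,0,0],[0,0,0,-4,0,0,0]]'
```

```text
top 20 27 [0.05456172 0.01908654] [-0.05854942 -0.01352351] 0.07451182297701582 16.08232172041184
side 38 74 [0.05855706 0.00739827] [-0.05878776 -0.02245778] 0.0726620066472321 14.274884693276254
time: 1.0
ee_pos: [0.3374, -0.3322, 0.2315]
tcp_rot: [-90.0, -0.0, -54.7]
wrist_force: [1.1, -0.4, -0.7]
opening: 0.0852
time: 1.5
ee_pos: [0.4913, -0.1469, 0.2315]
tcp_rot: [-90.0, -0.0, -39.0]
wrist_force: [1.0, -0.3, -0.3]
opening: 0.0851
time: 2.0
ee_pos: [0.6462, 0.0372, 0.2314]
tcp_rot: [-90.0, -0.0, -22.9]
wrist_force: [0.5, -1.2, 1.6]
opening: 0.0853
time: 2.5
ee_pos: [0.6436, 0.0352, 0.1273]
tcp_rot: [-90.2, 0.3, -23.1]
wrist_force: [-0.3, 0.6, 0.1]
opening: 0.0855
```

```bash
python3 -m jog '[[0,0.05,0,-0.8,0,0,0],[0,0.05,0,-1.6,0,0,0],[0,0.05,0,-2.4,0,0,0],[0,0.05,0,-3.2,0,0,0],[0,0.05,0,-4.0,0,0,0]]'
python3 -m jog '[[0.5,0,0,0,0,0,0],[1,0,0,0,0,0,0],[1,0,0,0,0,0,0],[1,0,0,0,0,0,0],[1,0,0,0,0,0,0]]' 60
python3 -m jog '[[1,0,0,0,0,0,0],[1,0,0,0,0,0,0],[1,0,0,0,0,0,0],[1,0,0,0,0,0,0],[1,0,0,0,0,0,0]]'
```

```text
time: 3.0
ee_pos: [0.6473, 0.0352, 0.0323]
tcp_rot: [-90.0, -0.1, -23.1]
wrist_force: [0.1, 0.0, -0.0]
opening: 0.0856
time: 3.5
ee_pos: [0.6471, 0.0353, 0.0326]
tcp_rot: [-90.0, -0.1, -23.1]
wrist_force: [-3.6, -1.2, 30.7]
opening: 0.0128
time: 4.0
ee_pos: [0.6472, 0.0353, 0.0326]
tcp_rot: [-89.9, -0.1, -23.1]
wrist_force: [-0.3, 0.3, 5.6]
opening: 0.0128
```

```bash

python3 -m jog '[[1,0,0,0.5,0,0,0],[1,0,0,1.5,0,0,0],[1,0,0,3,0,0,0],[1,0,0,4.5,0,0,0],[1,0,0,5.6,0,0,0]]'
python3 -m jog '[[1,0,0,0.4,0,0,0],[1,0,0,0.8,0,0,0],[1,0,0,1.2,0,0,0],[1,0,0,1.6,0,0,0],[1,0,0,1.6,0,0,0]]'
python3 -m jog '[[1,-0.2,-1,0,0,0,0.5],[1,-0.4,-2,0,0,0,1],[1,-0.7,-3.2,0,0,0,1.5],[1,-1,-4.4,0,0,0,2],[1,-1.2,-5.6,0,0,0,2.5]]'
python3 -m jog '[[1,-0.3,-1.2,0,0,0,0.7],[1,-0.6,-2.4,0,0,0,1.4],[1,-0.9,-3.6,0,0,0,2.1],[1,-1.2,-4.8,0,0,0,2.8],[1,-1.4,-5.4,0,0,0,3.3]]'
python3 -m jog '[[1,0,-0.2,0,0,0,0],[1,0,-0.4,0,0,0,0],[1,0,-0.5,0,0,0,0],[1,0,-0.5,0,0,0,0],[1,0,-0.5,0,0,0,0]]'
```

```text
time: 4.5
ee_pos: [0.6467, 0.0353, 0.1748]
tcp_rot: [-89.9, -0.1, -23.1]
wrist_force: [0.3, 0.5, -0.7]
opening: 0.0123
time: 5.0
ee_pos: [0.6468, 0.0353, 0.2121]
tcp_rot: [-90.0, -0.0, -23.1]
wrist_force: [0.7, 0.1, 0.1]
opening: 0.0124
time: 5.5
ee_pos: [0.6159, -0.1058, 0.2105]
tcp_rot: [-90.0, 0.1, -10.5]
wrist_force: [-0.1, 0.0, -0.2]
opening: 0.0124
time: 6.0
ee_pos: [0.5806, -0.2419, 0.2102]
tcp_rot: [-90.0, 0.1, 6.0]
wrist_force: [-0.5, 0.9, -1.0]
opening: 0.0128
time: 6.5
ee_pos: [0.5818, -0.2515, 0.2112]
tcp_rot: [-90.0, -0.0, 5.9]
wrist_force: [0.0, 0.1, -0.7]
opening: 0.0128
```

```bash
python3 -m jog '[[1,-0.03,-0.26,-0.5,0,0,0],[1,-0.03,-0.26,-0.8,0,0,0],[1,-0.03,-0.26,-0.8,0,0,0],[1,-0.03,-0.26,-0.8,0,0,0]]'
python3 - <<'E'
from h import *
for c in("top","side"):
    im,d=bot.camera(c);W=cloud(c,d)
    cv2.imwrite(f"pics/{c}1.png",cv2.resize(im[120:320,340:540] if c=="top" else im[200:400,280:480],None,fx=3,fy=3,interpolation=cv2.INTER_CUBIC)[:,:,::-1])
    for l in("lid_medium","jar"):
        for r in bot.regions_of(c,l)[:2]:
            p=W[r["pixels"]];p=p[~np.isnan(p[:,0])]
            if len(p)>5: print(c,l,round(r["conf"],2),r["point"],len(p),"lo",np.percentile(p,2,axis=0).round(3),"hi",np.percentile(p,98,axis=0).round(3))
    m=(np.hypot(W[...,0]-.581,W[...,1]+.258)<.06)&(W[...,2]>.14)&(W[...,2]<.188)
    p=W[m];print(np.histogram(p[:,2],bins=np.arange(.14,.19,.004)))
    q=p[(p[:,2]>.15)&(p[:,2]<.178)]
    if len(q)>10:
        A=np.c_[2*q[:,:2],np.ones(len(q))]
        rr=cv2.minAreaRect((q[:,:2]*1000).astype(np.float32));print(rr)
    np.savez(f"{c}1.npz",d=d,im=im)
E
```

```text
time: 6.9
ee_pos: [0.5805, -0.2586, 0.1908]
tcp_rot: [-90.0, 0.0, 5.9]
wrist_force: [0.1, 0.6, -0.7]
opening: 0.0124
top lid_medium 0.71 [192.3, 437.4] 768 lo [ 0.542 -0.273  0.086] hi [ 0.619 -0.219  0.212]
top jar 0.79 [202.6, 420.5] 1440 lo [ 0.519 -0.303  0.008] hi [ 0.641 -0.197  0.1  ]
(array([  0,   0,   0,   0,   7,  15,  18,  16,  18, 145, 360,  25]), array([0.14 , 0.144, 0.148, 0.152, 0.156, 0.16 , 0.164, 0.168, 0.172,
       0.176, 0.18 , 0.184, 0.188]))
((575.8450317382812, -240.04515075683594), (79.08785247802734, 42.451171875), 12.281615257263184)
side lid_medium 0.62 [284.7, 389.6] 1737 lo [ 0.542 -0.299  0.161] hi [ 0.618 -0.234  0.21 ]
side jar 0.86 [334.2, 374.4] 4180 lo [ 0.519 -0.318  0.004] hi [ 0.64  -0.219  0.119]
(array([  0,   0,   0,   0,  16,  87,  78,  76,  89, 226, 922,  28]), array([0.14 , 0.144, 0.148, 0.152, 0.156, 0.16 , 0.164, 0.168, 0.172,
       0.176, 0.18 , 0.184, 0.188]))
((567.8223266601562, -279.5236511230469), (33.277198791503906, 79.31883239746094), 56.5839958190918)
```

View pics/side1.png

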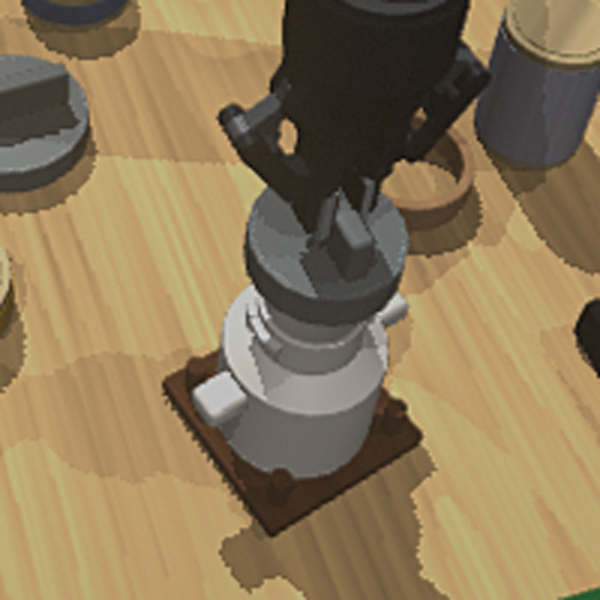

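The side crop shows the medium lid gripped level at (325,250), above the neck, with its bar crosswise to the ears at (218,398) and (395,308). Next I measure how far the lid is off the jar axis, using the same camera for both.

```bash
python3 - <<'E'
from h import *
from scipy.optimize import least_squares
def cf(p,R,c0):
    f=least_squares(lambda c:np.hypot(p[:,0]-c[0],p[:,1]-c[1])-R,c0,loss="soft_l1",f_scale=.001)
    return f.x.round(4),len(p),np.median(np.abs(f.fun)).round(4)
for c in("top","side"):
    W1=cloud(c,np.load(f"{c}1.npz")["d"]);W0=cloud(c,np.load(f"{c}0.npz")["d"])
    r1=np.hypot(W1[...,0]-.581,W1[...,1]+.258);r0=np.hypot(W0[...,0]-.581,W0[...,1]+.258)
    k=(r1>.033)&(r1<.046)&(W1[...,2]>.158)&(W1[...,2]<.178)
    print(c,"lid",cf(W1[k],.040,[.581,-.258]))
    for W,r,n in((W0,r0,0),(W1,r1,1)):
        k=(r>.04)&(r<.05)&(W[...,2]>.025)&(W[...,2]<.055)
        print(c,n,"body",cf(W[k],.046,[.581,-.258]))
    k=(r0>.022)&(r0<.034)&(W0[...,2]>.112)&(W0[...,2]<.125)
    p=W0[k]; print("rim r range",np.percentile(np.hypot(*(p[:,:2]-[.581,-.258]).T),[5,50,95]),cf(W0[(r0>.026)&(r0<.033)&(W0[...,2]>.09)&(W0[...,2]<.115)],.0295,[.581,-.258]))
    # plate edge extents (all top plate pts)
    k=(r1<.05)&(W1[...,2]>.178)&(W1[...,2]<.186); print("plate",cv2.minEnclosingCircle((W1[k][:,:2]*1000).astype(np.float32)))
    k=(r1<.04)&(W1[...,2]>.19)&(W1[...,2]<.214);
E
```

```text
top lid (array([ 0.5807, -0.2587]), 89, np.float64(0.0003))
top 0 body (array([ 0.5814, -0.2578]), 112, np.float64(0.0004))
top 1 body (array([ 0.5815, -0.258 ]), 86, np.float64(0.0003))
rim r range [0.02512825 0.02817731 0.03279298] (array([ 0.5806, -0.2571]), 144, np.float64(0.0012))
plate ((580.5486450195312, -257.04986572265625), 39.85173034667969)
side lid (array([ 0.5814, -0.259 ]), 386, np.float64(0.0004))
side 0 body (array([ 0.5806, -0.2584]), 647, np.float64(0.0016))
side 1 body (array([ 0.5815, -0.2579]), 532, np.float64(0.0006))
rim r range [0.02511906 0.02800311 0.03264305] (array([ 0.5798, -0.2585]), 526, np.float64(0.0015))
plate ((581.018310546875, -259.8522644042969), 40.62396240234375)
```

```bash
python3 -m jog '[[1,0.02,0.04,-0.4,0,0,0],[1,0.02,0.04,-0.8,0,0,0],[1,0.02,0.04,-1.1,0,0,0],[1,0.02,0.04,-1.3,0,0,0],[1,0.02,0.04,-1.4,0,0,0]]'
python3 -m jog '[[1,0,0,-0.15,0,0,0],[1,0,0,-0.3,0,0,0],[1,0,0,-0.45,0,0,0],[1,0,0,-0.5,0,0,0],[1,0,0,-0.5,0,0,0]]'
python3 -m jog '[[1,0,0,-0.1,0,0,0],[1,0,0,-0.2,0,0,0],[1,0,0,-0.26,0,0,0],[1,0,0,-0.3,0,0,0],[1,0,0,-0.3,0,0,0]]'
```

```text
time: 7.7
ee_pos: [0.581, -0.2576, 0.1553]
tcp_rot: [-90.0, 0.1, 5.9]
wrist_force: [-0.0, -0.1, -0.3]
opening: 0.0123
time: 8.2
ee_pos: [0.5812, -0.2577, 0.1436]
tcp_rot: [-90.0, 0.0, 5.9]
wrist_force: [-0.6, -0.9, -0.4]
opening: 0.0126
time: 8.7
ee_pos: [0.5812, -0.2577, 0.1361]
tcp_rot: [-90.0, 0.0, 5.9]
wrist_force: [-0.1, -0.3, -1.4]
opening: 0.0126
```

```bash
python3 -m jog '[[1,0,0,-0.04,0,0,0],[1,0,0,-0.08,0,0,0],[1,0,0,-0.08,0,0,0]]'
python3 -m jog '[[1,0,0,-0.03,0,0,0],[1,0,0,-0.06,0,0,0],[1,0,0,-0.06,0,0,0]]'
```

```text
time: 9.0
ee_pos: [0.5813, -0.2578, 0.1346]
tcp_rot: [-90.0, -0.0, 5.9]
wrist_force: [-0.5, -0.2, 2.1]
opening: 0.0127
time: 9.3
ee_pos: [0.5814, -0.2578, 0.1346]
tcp_rot: [-90.1, -0.1, 5.9]
wrist_force: [-3.9, 1.8, 10.6]
opening: 0.0128
```

Seated: contact comes at TCP z 0.1346, which matches home. Now the twist.

```bash
python3 -m jog '[[1,0,0,0.05,0,0,0],[1,0,0,0.05,0,0,-1],[1,0,0,0.05,0,0,-2],[1,0,0,0.05,0,0,-3],[1,0,0,0.05,0,0,-4]]'
python3 -m jog '[[1,0,0,0,0,0,-1],[1,0,0,0,0,0,-2],[1,0,0,0,0,0,-3],[1,0,0,0,0,0,-4],[1,0,0,0,0,0,-5]]'
python3 -m jog '[[1,0,0,0,0,0,-1],[1,0,0,0,0,0,-2],[1,0,0,0,0,0,-3],[1,0,0,0,0,0,-4],[1,0,0,0,0,0,-5]]'
python3 -c "
from workcell import bot;o=bot.get_obs();print(o['torque'],o['wrist_force'],o['tcp_rot'])"
```

```text
time: 9.8
ee_pos: [0.5816, -0.2579, 0.1346]
tcp_rot: [-90.0, -0.1, -14.3]
wrist_force: [-0.0, 0.2, 4.9]
opening: 0.0127
time: 10.3
ee_pos: [0.5817, -0.2579, 0.1346]
tcp_rot: [-90.0, -0.1, -39.3]
wrist_force: [-0.3, -0.6, 4.4]
opening: 0.0127
time: 10.8
ee_pos: [0.5816, -0.2579, 0.1346]
tcp_rot: [-90.0, -0.1, -64.3]
wrist_force: [-0.3, -1.1, 3.7]
opening: 0.0123
[-0.01587501  0.03947417  0.1134909 ] [-0.26871814 -1.09363473  3.6969427 ] [-8.99542795e+01 -5.40800588e-02 -6.42877447e+01]
```

Bar at about 25.7°. The rest goes slowly up to the stop, at about 12.5°.

```bash
T='from workcell import bot;o=bot.get_obs();print(o["torque"].round(2) if hasattr(o["torque"],"round") else o["torque"])'
python3 -m jog '[[1,0,0,0,0,0,-0.4],[1,0,0,0,0,0,-0.8],[1,0,0,0,0,0,-1.2],[1,0,0,0,0,0,-1.6],[1,0,0,0,0,0,-2]]'; python3 -c "$T"
python3 -m jog '[[1,0,0,0,0,0,-0.2],[1,0,0,0,0,0,-0.4],[1,0,0,0,0,0,-0.6],[1,0,0,0,0,0,-0.6]]'; python3 -c "$T"
python3 -m jog '[[1,0,0,0,0,0,-0.2],[1,0,0,0,0,0,-0.4],[1,0,0,0,0,0,-0.4]]'; python3 -c "$T"
```

```text
time: 11.3
ee_pos: [0.5816, -0.2579, 0.1346]
tcp_rot: [-89.9, -0.0, -74.2]
wrist_force: [-0.3, -0.3, 3.8]
opening: 0.0124
[-0.01  0.02  0.08]
time: 11.7
ee_pos: [0.5817, -0.2577, 0.1346]
tcp_rot: [-89.9, -0.0, -77.0]
wrist_force: [-0.1, 0.6, 4.7]
opening: 0.0126
[ 0.02 -0.05  0.69]
time: 12.0
ee_pos: [0.582, -0.2595, 0.1349]
tcp_rot: [-89.9, -0.2, -79.2]
wrist_force: [2.4, -7.6, 3.6]
opening: 0.0126
[-1.83 -0.53 -0.28]
```

The torque jumped to 0.69 N·m at a bar angle of about 13°, so that is the stop. The last bit pushed past it, so I back off slightly, look, then release.

```bash
python3 -m jog '[[1,0,0,0,0,0,0.2],[1,0,0,0,0,0,0.4],[1,0,0,0,0,0,0.4]]'
python3 -c 'from workcell import bot;print(bot.get_obs()["torque"])'
python3 -m jog '[[0.8,0,0,0,0,0,0],[0.5,0,0,0,0,0,0],[0,0,0,0,0,0,0],[0,0,0,0,0,0,0],[0,0,0,0,0,0,0]]'
python3 -m jog '[[0,0,0,0,0,0,0],[0,0,0,0.4,0,0,0],[0,0,0,1.2,0,0,0],[0,0,0,2.4,0,0,0],[0,0,0,4,0,0,0]]'
python3 -m jog '[[0,-1,1.2,0,0,0,0],[0,-2,2.4,0,0,0,0],[0,-3,3.6,0,0,0,0],[0,-4,4.8,0,0,0,0],[0,-5,6,0,0,0,0]]'
python3 - <<'E'
from h import *
from scipy.optimize import least_squares
for c in("top","side"):
    im,d=bot.camera(c);W=cloud(c,d);np.savez(f"{c}2.npz",d=d,im=im)
    cv2.imwrite(f"pics/{c}2.png",cv2.resize(im[120:320,340:540] if c=="top" else im[200:400,280:480],None,fx=3,fy=3,interpolation=cv2.INTER_CUBIC)[:,:,::-1])
    r=np.hypot(W[...,0]-.581,W[...,1]+.258)
    p=W[(r<.05)&(W[...,2]>.146)&(W[...,2]<.165)];q=(p-p.mean(0))[:,:2]
    if len(p)>20: print(c,"bar",len(p),np.median(p,0),cv2.minAreaRect((p[:,:2]*1000).astype(np.float32)),"pca",np.degrees(np.arctan2(*np.linalg.eigh(q.T@q)[1][::-1,1])))
    k=(r<.05)&(W[...,2]>.115)&(W[...,2]<.132);p=W[k];n=np.linalg.lstsq(np.c_[p[:,:2]-[.581,-.258],np.ones(len(p))],p[:,2],rcond=None)[0]
    print("plate z",np.median(p[:,2]),n)
E
```

```text
time: 12.3
ee_pos: [0.5822, -0.2583, 0.1347]
tcp_rot: [-89.9, -0.1, -77.0]
wrist_force: [4.2, -4.7, 4.9]
opening: 0.0124
[-0.85135977 -0.8996718   0.47711533]
time: 12.8
ee_pos: [0.5812, -0.2576, 0.1338]
tcp_rot: [-90.0, 0.0, -77.1]
wrist_force: [-0.2, 0.1, 0.3]
opening: 0.0741
time: 13.3
ee_pos: [0.5807, -0.2575, 0.2344]
tcp_rot: [-90.1, 0.1, -77.1]
wrist_force: [0.7, -1.0, -0.4]
opening: 0.0854
time: 13.8
ee_pos: [0.4552, -0.1068, 0.2349]
tcp_rot: [-89.9, -0.0, -77.1]
wrist_force: [-0.5, 1.0, 0.3]
opening: 0.0852
top bar 213 [ 0.58229873 -0.25781976  0.15333084] ((583.142333984375, -258.6810607910156), (61.79005432128906, 15.850452423095703), 13.236410140991211) pca -166.56391632855548
plate z 0.12496922799869935 [ 0.00814833 -0.01006202  0.12496373]
side bar 358 [ 0.58188803 -0.26148892  0.15273745] ((582.6449584960938, -259.4287109375), (61.40534973144531, 15.5654878616333), 13.638671875) pca -166.57746162957642
plate z 0.12419305625779582 [0.02249295 0.01805642 0.12416095]
```

View pics/side2.png

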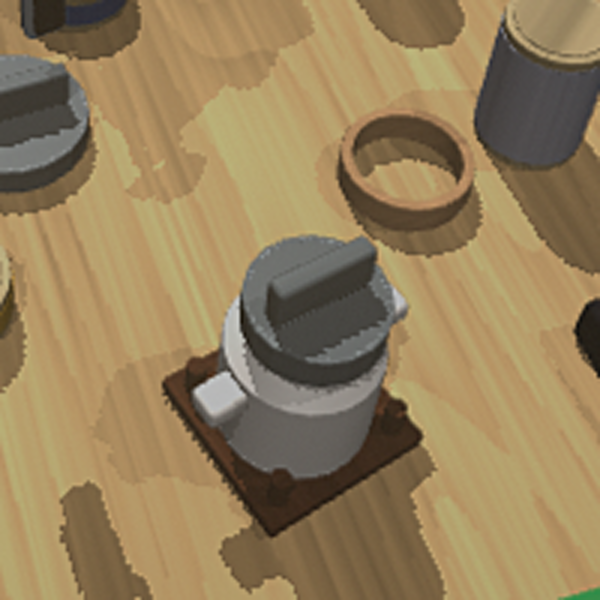

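View pics/top2.png

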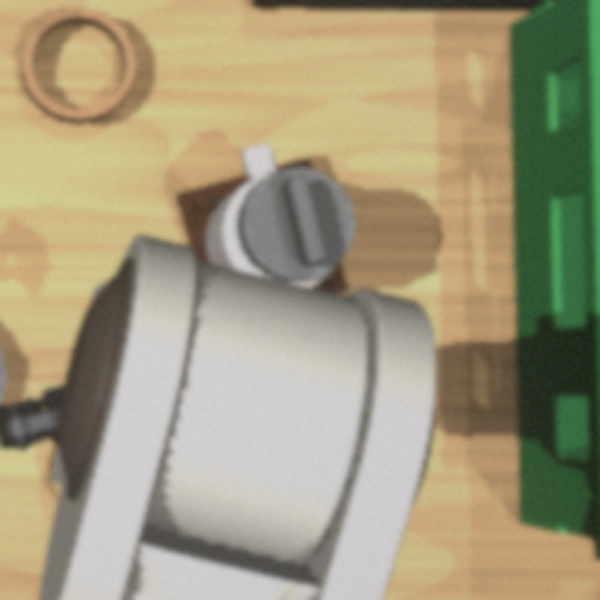

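The side crop shows the lid level on the jar at (320,305), with its bar in line with the ears at (218,398) and (400,305). The top crop shows the bar at (310,222), parallel to the visible ear at (260,158). One last check: the jar's angle taken from its square cradle.

```bash
python3 - <<'E'
from h import *
for c in("top","side"):
    W=cloud(c,np.load(f"{c}0.npz")["d"])
    r=np.hypot(W[...,0]-.581,W[...,1]+.258)
    k=(r<.085)&(W[...,2]>.006)&(W[...,2]<.014)
    print(c,k.sum(),cv2.minAreaRect((W[k][:,:2]*1000).astype(np.float32)))
    d=W[...,:2]-[.581,-.258]
    for a in range(0,1):
        k=(r>.052)&(r<.072)&(W[...,2]>.066)&(W[...,2]<.08); p=d[k]
        print("ears",len(p),cv2.minAreaRect((p*1000).astype(np.float32)))
for l in("lid_small","lid_large"):
    for r in bot.regions_of("side",l)[:1]: print(l,r["point"],r["conf"])
E
```

```text
top 441 ((591.2562866210938, -255.474853515625), (130.316650390625, 143.60296630859375), 15.760725021362305)
ears 127 ((0.19910430908203125, 0.04625129699707031), (137.2267303466797, 23.428640365600586), 15.730182647705078)
side 939 ((581.4638061523438, -258.6667175292969), (112.1023941040039, 110.98516845703125), 15.497261047363281)
ears 276 ((0.5851249694824219, -1.2253799438476562), (138.0938720703125, 21.838348388671875), 16.322830200195312)
lid_large [240.0, 283.2] 0.71
```

```bash
python3 -c 'from workcell import bot;print(bot.job_done())'
```

```text
the job is handed in; nothing more can be done
None
```

I closed the jar with the medium lid and handed the job in after about 14 s of robot time. I set the lid on about 80° anticlockwise of the ears, and it dropped fully onto the rim. I then twisted it clockwise, let go and moved the arm clear.

**Last checks:**
- **Height:** the lid's top plate is at z ≈ 0.1245 m, which matches its home height of 0.124 m.
- **Angle:** the bar is at about 13.4° and the ears at about 15.8°, so it sits about 2.4° past the ears; the stop is nominally 3° past.
- **Stop:** the twisting torque jumped to 0.69 N·m on reaching it. I then turned about 2° too far, which pushed the tool about 2 mm sideways, so I backed off before releasing.
- **Other lids:** I never went near them. The large lid was found where it was before; the small one was not detected in the final side picture, so I did not re-check its position.

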